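Catch the cast rocks from the parts chute in the yellow scoop

TASK

Pick up the yellow scoop by its handle, hold it under the lip of the small metal chute, and raise it so that its rim lifts the red gate and both terracotta rocks slide down into it, spilling none. Then set the scoop back down upright with both rocks in it, at least a hand's breadth clear of the chute's lip, and let go.

Things in the scene. Friction and masses are not known exactly. Their poses are not given: they have to be found in the camera images.
- yellow_scoop: Yellow plastic cup with a straight handle, 70 g (a like blue one stands nearby). Origin: centre of the cup's underside, z up. Cup 64 mm wide at the foot, 76 at the rim, 48 tall, wall 3, floor 4. Handle: level bar along own -x, x = -36 to -141 mm, 14 wide (y), z = 25 to 43; best gripped across y near x = -110, clear of the mouth. Starts upright on a black mat, 3 mm above the desk (z = 0).
- chute: Fixed metal chute, sloping 32 degrees. Origin on the desk straight under the middle of its lip; z up; +x runs back under the rising chute, so rocks leave towards -x. Lip 130 mm above the desk, underside 126; channel 24 mm wide; top 225 mm high at x = 110 mm; legs and foot all behind x = 50 mm. Catch with the cup's centre near x = -25 mm, y = 0 and its handle pointing to -x.
- gate (a joint): Red gate at the lip, its lift in m (0 shut, 0.04 stop); 40 g, drops shut by its weight; top 178 mm above the desk when shut. Under it hangs a red fork, two level bars 6 mm thick at y = -27 and +27 mm, from x = -58 to +10 mm in the chute's frame, underside 85 mm above the desk when shut. A cup rim raised under the fork lifts the gate; at 0.03 (rim at 115 mm) the rocks slide out within 1 s.
- block_a: a chunky terracotta-coloured cast-resin rock, 20 x 18 x 16 mm, 14 g, origin at its centre; at the start it waits in the chute behind the gate, nearest the gate.
- block_b: a chunky terracotta-coloured cast-resin rock, 20 x 18 x 16 mm, 14 g, origin at its centre; at the start it waits in the chute behind the gate, behind the first.

How it is judged:
By the outcome, as a careful person would: the job done as asked, in the order asked, and still so for the second after the job is handed in, with the robot touching nothing.
It also fails if it takes over 70 s, if anything falls off the work surface, if the arm or the gripper's body presses on something with over 40 N, if the wrist force passes 120 N, or if a joint passes its speed limit or range.

ROBOT

A 6-joint arm with a two-finger parallel gripper is mounted at the origin on the work surface. World frame = base frame: x ahead of the robot, y to its left, z up, the work surface at z = 0. Lengths are in m, angles in rad, forces in N, time in s.
With the tool pointing down it reaches from about 0.3 to 0.825 m from the base axis. Payload 5.4 kg.
Tool frame: the origin (TCP) lies midway between the tips of the shut fingers; the grasp point (between the pads) lies 19 mm behind it; z points along the fingers, y is the line along which they close (so a half turn about z gives the same grasp; the last joint's range is limited). The gripper opens to 92 mm and grips with 3 to 60 N. Pads are 20 mm wide; open, the fingers measure 128 mm over their backs; the gripper's body (75 mm by 189 mm) begins 69 mm behind the grasp point.
Start: joints at [0.898, 0.158, 1.597, -0, 1.386, -0.21], TCP at [0.257, 0.514, 0.215] pointing down, gripper open.
Joint ranges: [-2.91, 2.91], [-0.94, 2.29], [0.18, 2.7], [-1.29, 4.43], [0.17, 2.64], [-3, 3]. Speed limits (rad/s): [2.57, 2.57, 3.14, 3.14, 3.14, 3.14].

INTERFACE

Orientations are given as a rotation vector (axis times angle).
In Python, from bench import status, imaging, manip gives the robot as it stands. The module is installed in compiled form; this text tells all that it offers.
- The arm moves only by the tool apply_moves, never from a script. Its argument "steps" is a list of rows, each a list of 7 numbers: the finger opening in mm, from 0 to 91.9, then the shift along the tool's x, y, z in mm, then the turn, a rotation vector about the tool's x, y, z in rad. A call has 1 to 12 rows; each row is the pose to reach, as a shift and turn from the pose commanded when the call began, along the tool's axes at that moment; what a row does not reach only later rows make up. A row lasts 1/8 s, in which the tool goes at most 62.5 mm and 10.7 degrees, less where a joint would pass 70% of its speed; a pose out of reach is approached as far as the arm can. A call with a gripper value outside its range is refused whole. The fingers move at their own pace and stop on an object; the grip force is fixed at half the most. Time passes only in rows, so rows that repeat a pose let the fingers close. It gives the time, the measured TCP pose, the force, the opening and the grip force at its end, in the units of the state.
- status.sense(): the state, without advancing time (a new reading comes with each control period).
- imaging.get_image(name): name is "scene" or "top"; returns the picture (384x512x3 uint8, red, green, blue); there is no depth.
- imaging.calibration(name): a dict with "K" (3x3 intrinsics, pixels), "distortion" ([k1, k2, p1, p2, k3] as OpenCV has them; the pictures are not rectified), "pose" (4x4, takes a point from camera to world coordinates). Camera axes: x right, y down, z forward; pixel columns grow to the right and rows downward; lengths in m; the calibration is good to about 2 mm. A picture is of the moment at which its call begins. calibration takes no time and is no camera call.
- manip.job_done(): hands the job in; it is judged then, once.
The state is a dict: "time_s": time; "joint_pos": joint angles; "joint_vel": joint speeds; "joint_efforts": joint torques, N m; "ee_pos": TCP position; "tcp_rot": TCP orientation; "wrist_force": force on the tool from outside, world axes, zero at the start; "wrist_torque": the same for the moment, N m; "grip_width": finger opening in m; "grasp_force": force on a finger pad.
Only numpy, scipy, OpenCV 4.12 (cv2) and the standard library are available. Lean on these libraries where they do the work, as an engineer would, in place of code of your own. Each camera call takes 0.05 s, during which the arm holds its last target. There are 200 camera calls.

## Working session

There is one attempt and no reset: what is moved stays moved. The work goes in short steps, Python scripts to look and compute and a tool call to move; the robot and the scene stay as the last step left them, time stands still between calls to the robot, and variables do not carry over. Pictures are saved under pics/ and viewed, at most 10 in all, crops included, and the job is handed in when it is done.

Besides the shell and the picture viewer there is one more tool, called after "Emit:" by a JSON object that holds its "fn" and its "kwargs". apply_moves: Moves the arm, as the interface text tells. Its arguments: {"type":"object","properties":{"steps":{"type":"array","items":{"type":"array","items":{"type":"number"}}}},"required":["steps"]}

```bash
mkdir -p pics; python3 - <<'E'
from bench import status, imaging
import cv2, numpy as np
s=status.sense(); print(s['time_s'],s['ee_pos'],s['tcp_rot'],s['grip_width'])
for n in('scene','top'):
    im=imaging.get_image(n); cv2.imwrite(f'pics/{n}0.png',im[...,::-1]); c=imaging.calibration(n); print(n,c['K'].round(1).tolist(),np.round(c['distortion'],3),c['pose'].round(3).tolist())
E
```

```text
0.0 [0.25635784 0.51399091 0.21363786] [-7.20326884e-01 -3.05711061e+00  2.67789814e-03] 0.09180980387096907
scene [[413.7, 0.0, 257.8], [0.0, 413.7, 190.3], [0.0, 0.0, 1.0]] [0.021 0.    0.    0.    0.   ] [[0.723, 0.406, -0.558, 1.215], [0.691, -0.422, 0.587, -0.676], [0.003, -0.81, -0.586, 0.769], [0.0, 0.0, 0.0, 1.0]]
top [[360.8, 0.0, 253.3], [0.0, 360.8, 188.1], [0.0, 0.0, 1.0]] [-0.075  0.     0.     0.     0.   ] [[-0.004, -0.999, 0.054, 0.571], [-0.999, 0.002, -0.032, -0.041], [0.031, -0.054, -0.998, 0.928], [0.0, 0.0, 0.0, 1.0]]
```

View pics/scene0.png

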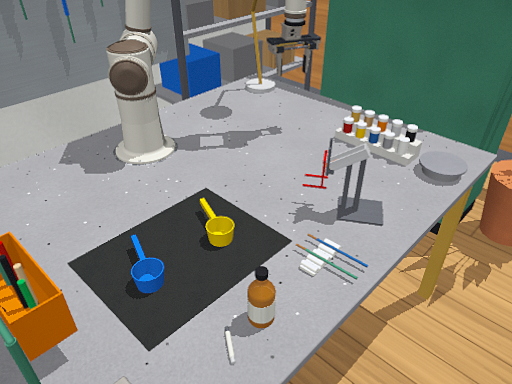

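View pics/top0.png

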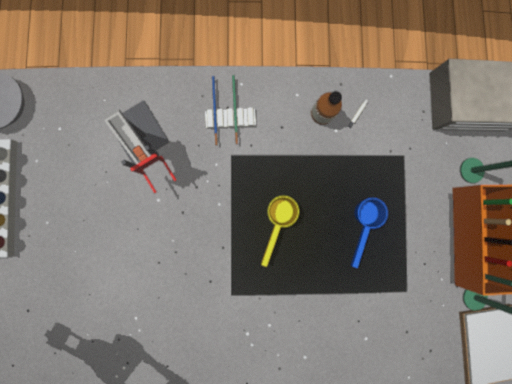

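The scene view shows the yellow scoop on the mat at (219,230) with its handle towards (205,203), and the gate fork at (318,175). In the top view the scoop's cup is at (283,211) and its handle end at (265,265). The fork tips are near (154,191) and (173,179), and the chute rises to the upper left.

```bash
cat > h.py <<'E'
import cv2, numpy as np
from bench import status, imaging
def ray(n,uv):
    c=imaging.calibration(n); p=cv2.undistortPoints(np.array(uv,float).reshape(-1,1,2),c['K'],np.array(c['distortion'],float)).reshape(-1,2)
    d=np.c_[p,np.ones(len(p))]@c['pose'][:3,:3].T
    return c['pose'][:3,3],d
def onz(n,uv,z):
    o,d=ray(n,uv); return o+d*((z-o[2])/d[:,2])[:,None]
def proj(n,P):
    c=imaging.calibration(n); T=np.linalg.inv(c['pose'])
    return cv2.projectPoints(np.array(P,float).reshape(-1,3),cv2.Rodrigues(T[:3,:3])[0],T[:3,3],c['K'],np.array(c['distortion'],float))[0].reshape(-1,2)
def hsvmask(im,lo,hi):
    return cv2.inRange(cv2.cvtColor(im,cv2.COLOR_RGB2HSV),lo,hi)
def yellow(im): 
    m=hsvmask(im,(22,120,70),(35,255,255)); n,l,s,c=cv2.connectedComponentsWithStats(m); 
    return m,l,s
E
python3 - <<'E'
from h import *
im=cv2.imread('pics/top0.png')[...,::-1].copy()
m,l,s=yellow(im); i=1+np.argmax(s[1:,4]); m=(l==i).astype(np.uint8)*255; print(s[i])
cup=cv2.morphologyEx(cv2.morphologyEx(m,cv2.MORPH_CLOSE,np.ones((9,9))),cv2.MORPH_OPEN,cv2.getStructuringElement(2,(17,17)))
ct=max(cv2.findContours(cup,0,1)[0],key=len); e=cv2.fitEllipse(ct);print('cup',e)
h=m.copy(); h[cv2.dilate(cup,np.ones((7,7)))>0]=0
ys,xs=np.nonzero(h); hp=onz('top',np.c_[xs,ys],.046)
C=onz('top',[e[0]],.051)[0]; print('cup world',C,'rim pts',)
d=cv2.fitLine(hp[:,:2].astype(np.float32),2,0,.01,.01).ravel(); u=d[:2]; u=u if u@(C[:2]-hp[:,:2].mean(0))>0 else -u
t=(hp[:,:2]-C[:2])@u; print('axis yaw',np.arctan2(u[1],u[0]),'line pt',d[2:], 'far end',t.min(),'offset',np.cross(u,C[:2]-d[2:]))
r=hsvmask(im,(0,150,80),(6,255,255))|hsvmask(im,(172,150,80),(180,255,255)); 
big=cv2.resize(im[95:205,95:190],None,fx=6,fy=5.4,interpolation=cv2.INTER_CUBIC)
sc=cv2.imread('pics/scene0.png')[...,::-1][125:225,290:395]
sc=cv2.resize(sc,None,fx=6,fy=6,interpolation=cv2.INTER_CUBIC)
cv2.imwrite('pics/c_top.png',cv2.resize(im[95:205,95:190],None,fx=5,fy=5,interpolation=2)[...,::-1]);cv2.imwrite('pics/c_sc.png',cv2.resize(sc,None,fx=.9,fy=.9)[...,::-1])
E
```

```text
[ 261  195   39   72 1180]
cup ((282.8446960449219, 211.1224822998047), (31.780296325683594, 32.31001663208008), 13.502107620239258)
cup world [ 0.56202513 -0.14008443  0.051     ] rim pts
axis yaw -0.34428966 line pt [ 0.47159627 -0.10715162] far end -0.1418964346839297 offset -0.0004778847588628003<stdin>:10: DeprecationWarning: Arrays of 2-dimensional vectors are deprecated. Use arrays of 3-dimensional vectors instead. (deprecated in NumPy 2.0)
```

View pics/c_top.png

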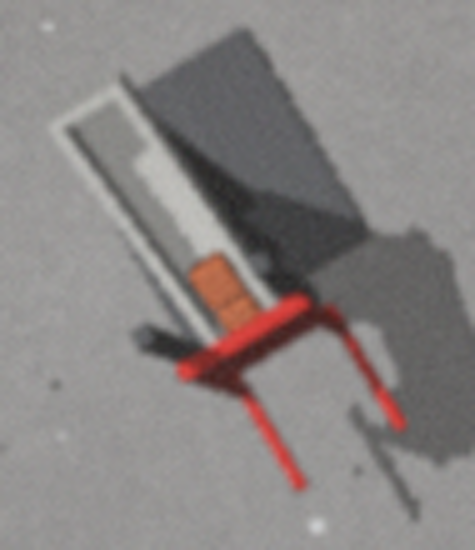

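View pics/c_sc.png

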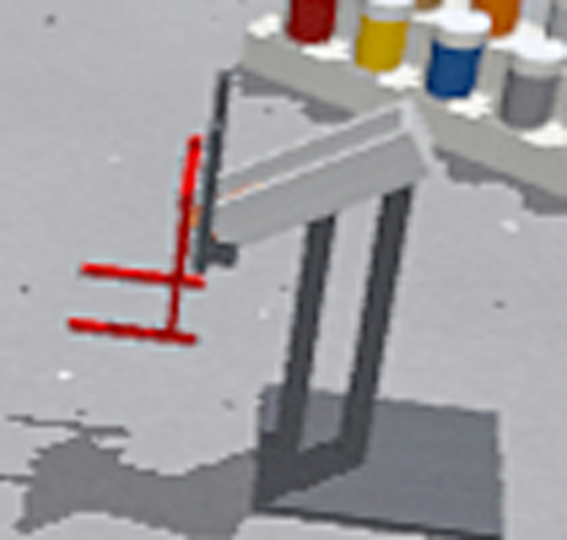

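In the top crop the fork tips are at full-image (155.2,192.4) and (175.2,180.6), with both rocks behind the gate. In the scene crop the tips are at (305.2,174.8) and (303,185), and the rear ends of the bars at (327.6,177.4) and (326.3,187.8).

```bash
python3 - <<'E'
from h import *
T=onz('top',[(155.0,192.0),(175.0,180.3)],.0905); print('top tips',T)
S=onz('scene',[(305.2,174.8),(303,185),(327.6,177.4),(326.3,187.8)],.088); print('scene',S)
def pose(a,b):
    mid=(a+b)/2; w=(b-a)[:2]; print('sep',np.linalg.norm(w)); w/=np.linalg.norm(w); 
    return mid[:2],w
for a,b in((T[0],T[1]),(S[0],S[1])):
    mid,w=pose(a,b); x=np.array([-w[1],w[0]]); x= x if x[0]>0 else -x
    print('yaw',np.arctan2(x[1],x[0]),'lip',mid+.058*x)
print('bar dir',[np.arctan2(*(q[1::-1])) for q in (S[2]-S[0],S[3]-S[1])],np.linalg.norm(S[2]-S[0]))
U=onz('top',[(95+57/5,95+127/5),(95+118/5,95+82/5)],.232);print('upper end',U, U.mean(0))
# bars in top
B=onz('top',[(95+250/5,95+400/5),(95+301/5,95+487/5),(95+345/5,95+330/5),(95+401/5,95+428/5)],.091)
print([np.arctan2(*(q[1::-1])) for q in (B[0]-B[1],B[2]-B[3])])
s=status.sense(); R=cv2.Rodrigues(s['tcp_rot'])[0]; print(R.round(3))
E
```

```text
top tips [[0.60772479 0.16106306 0.0905    ]
 [0.63481364 0.11481049 0.0905    ]]
scene [[0.61314621 0.16027332 0.088     ]
 [0.64136331 0.11456708 0.088     ]
 [0.66910022 0.19503677 0.088     ]
 [0.69756213 0.14951207 0.088     ]]
sep 0.053601363103597345
yaw 0.5298178803122822 lip [0.67131737 0.1672486 ]
sep 0.05371466292509662
yaw 0.5530847943888519 lip [0.67660743 0.16788844]
bar dir [np.float64(0.5559241427888458), np.float64(0.5563021523706718)] 0.06587373630069888
upper end [[0.74215287 0.22488581 0.232     ]
 [0.75992646 0.20118814 0.232     ]] [0.75103966 0.21303698 0.232     ]
[np.float64(0.5392430291602375), np.float64(0.5248715170292025)]
[[-0.895  0.446 -0.001]
 [ 0.446  0.895 -0.001]
 [ 0.    -0.002 -1.   ]]
```

Emit:
{"fn": "apply_moves", "kwargs": {"steps": [[60,-455,-462,95,0,0,-0.118],[60,-455,-462,95,0,0,-0.118],[60,-455,-462,95,0,0,-0.118],[60,-455,-462,95,0,0,-0.118],[60,-455,-462,95,0,0,-0.118],[60,-455,-462,95,0,0,-0.118],[60,-455,-462,95,0,0,-0.118],[60,-455,-462,95,0,0,-0.118],[60,-455,-462,95,0,0,-0.118],[60,-455,-462,95,0,0,-0.118],[60,-455,-462,95,0,0,-0.118],[60,-455,-462,95,0,0,-0.118]]}}

```text
time_s: 1.6
ee_pos: [0.4574, -0.1034, 0.119]
tcp_rot: [-0.544, -3.093, -0.001]
wrist_force: [0.3, 0.2, 0.7]
grip_width: 0.0598
grasp_force: 0.0
```

Emit:
{"fn": "apply_moves", "kwargs": {"steps": [[60,0,0,50,0,0,0],[60,0,0,85,0,0,0],[60,0,0,101,0,0,0],[60,0,0,101,0,0,0],[60,0,0,101,0,0,0]]}}

```text
time_s: 2.22
ee_pos: [0.4588, -0.1023, 0.0201]
tcp_rot: [0.538, 3.093, -0.001]
wrist_force: [-0.1, -0.5, 0.0]
grip_width: 0.0601
grasp_force: 0.0
```

```bash
python3 - <<'E'
from h import *
from bench import status
s=status.sense(); print(s['ee_pos'],s['wrist_force'])
im=imaging.get_image('scene'); a=cv2.resize(im[170:270,150:270],None,fx=5,fy=5,interpolation=2)
cv2.imwrite('pics/g1.png',a[...,::-1])
E
```

```text
[ 0.45877576 -0.10229605  0.02007629] [-0.10382506 -0.52139189  0.01171811]
```

View pics/g1.png

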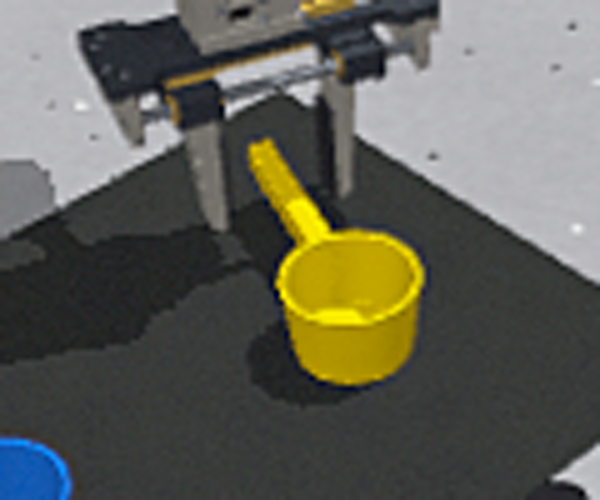

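The yellow handle (crop (280,190)) lies between the two fingers at (210,215) and (340,180), so I can close.

Emit:
{"fn": "apply_moves", "kwargs": {"steps": [[0,0,0,0,0,0,0],[0,0,0,0,0,0,0],[0,0,0,0,0,0,0],[0,0,0,0,0,0,0],[0,0,0,0,0,0,0],[0,0,0,0,0,0,0]]}}

```text
time_s: 3.02
ee_pos: [0.4575, -0.102, 0.0186]
tcp_rot: [-0.539, -3.095, -0.0]
wrist_force: [0.6, -0.3, -0.6]
grip_width: 0.0138
grasp_force: 30.0
```

Emit:
{"fn": "apply_moves", "kwargs": {"steps": [[0,0,0,-10,0,0,0],[0,0,0,-20,0,0,0],[0,10,25,-20,0,0,-0.15],[0,20,50,-20,0,0,-0.3],[0,30,75,-20,0,0,-0.46],[0,40,100,-20,0,0,-0.62],[0,48,115,-20,0,0,-0.77],[0,52,125,-20,0,0,-0.886],[0,52,125,-20,0,0,-0.886],[0,52,125,-20,0,0,-0.886]]}}

```text
time_s: 4.28
ee_pos: [0.4512, 0.0328, 0.039]
tcp_rot: [-0.837, 3.028, -0.001]
wrist_force: [-0.5, -0.7, -0.8]
grip_width: 0.014
grasp_force: 30.0
```

```bash
cat > look.py <<'E'
from h import *
import sys
s=status.sense(); zr=s['ee_pos'][2]-.0186+.051; print(s['ee_pos'],s['wrist_force'],s['grip_width'],'yaw',2*np.arctan2(s['tcp_rot'][1],s['tcp_rot'][0]))
for n in('top','scene'):
    im=imaging.get_image(n); cv2.imwrite(f'pics/{sys.argv[1]}_{n}.png',im[...,::-1])
    m,l,st=yellow(im); ok=[i for i in range(1,len(st)) if st[i,4]>150]
    print(n,[st[i].tolist() for i in ok])
    if n=='top':
        i=max(ok,key=lambda i:st[i,4]); m=(l==i).astype(np.uint8)*255
        cup=cv2.morphologyEx(cv2.morphologyEx(m,cv2.MORPH_CLOSE,np.ones((9,9))),cv2.MORPH_OPEN,cv2.getStructuringElement(2,(17,17)))
        e=cv2.fitEllipse(max(cv2.findContours(cup,0,1)[0],key=len)); print(e,'cup',onz('top',[e[0]],zr)[0])
        C=onz('top',[e[0]],zr)[0][:2]; d=C-s['ee_pos'][:2]; print('grip->cup',np.linalg.norm(d),np.arctan2(d[1],d[0]))
        L=np.array([.674,.1677]);c,q=np.cos(.542),np.sin(.542); print('cup in chute',np.array([[c,q],[-q,c]])@(C-L))
E
python3 look.py b1
```

```text
[0.45123482 0.03277445 0.03904061] [-0.45490664 -0.73601586 -0.76228974] 0.01397785308206092 yaw 3.680762994411673
top [[172, 203, 36, 49, 865]]
((187.17225646972656, 218.3908233642578), (29.727916717529297, 30.694799423217773), 121.74883270263672) cup [0.54596136 0.08897806 0.07144061]
grip->cup 0.11014518170105869 0.5354968273737638
cup in chute [-0.15029672 -0.00139063]
scene [[239, 174, 47, 26, 672]]
```

Emit:
{"fn": "apply_moves", "kwargs": {"steps": [[0,-25,1,0,0,0,0],[0,-60,1,0,0,0,0],[0,-95,1,0,0,0,0],[0,-115,1,0,0,0,0],[0,-125,1,0,0,0,0],[0,-125,1,0,0,0,0]]}}

```text
time_s: 5.12
ee_pos: [0.5575, 0.0982, 0.0385]
tcp_rot: [0.839, -3.027, 0.0]
wrist_force: [-0.7, 1.0, -1.2]
grip_width: 0.0139
grasp_force: 30.0
```

```bash
python3 look.py b2; python3 -c "
import cv2,numpy as np
a=cv2.imread('pics/b2_top.png')[105:225,95:215];b=cv2.imread('pics/b2_scene.png')[110:230,265:385]
cv2.imwrite('pics/b2c.png',cv2.resize(np.hstack([a,b]),None,fx=3.3,fy=3.3,interpolation=2))"
```

```text
[0.55753348 0.09821041 0.03847267] [-0.6785746   1.00894289 -1.21207545] 0.013870441521168049 yaw -2.6007127271684123
top [[144, 162, 30, 31, 490]]
((159.48382568359375, 176.15914916992188), (18.152673721313477, 25.133495330810547), 148.83299255371094) cup [0.64627533 0.15550645 0.07087267]
grip->cup 0.10563121371783277 0.5733100376065025
cup in chute [-0.03004118  0.00385583]
scene [[280, 182, 48, 24, 541]]
```

View pics/b2c.png

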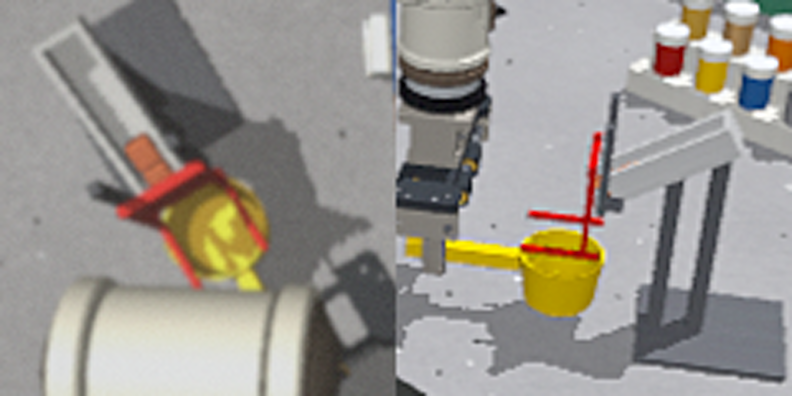

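The cup sits under the lip, centred between the fork bars: rim at crop (215,230) in top and (562,245) in scene. I'll raise it now.

Emit:
{"fn": "apply_moves", "kwargs": {"steps": [[0,0,0,-6,0,0,0],[0,0,0,-12,0,0,0],[0,0,0,-20,0,0,0],[0,0,0,-30,0,0,0],[0,0,0,-40,0,0,0],[0,0,0,-46,0,0,0],[0,0,0,-46,0,0,0],[0,0,0,-46,0,0,0],[0,0,0,-46,0,0,0],[0,0,0,-46,0,0,0],[0,0,0,-46,0,0,0],[0,0,0,-46,0,0,0]]}}

```text
time_s: 6.72
ee_pos: [0.5575, 0.0984, 0.0845]
tcp_rot: [0.84, -3.027, -0.0]
wrist_force: [-0.3, -0.2, -1.7]
grip_width: 0.014
grasp_force: 30.0
```

Emit:
{"fn": "apply_moves", "kwargs": {"steps": [[0,0,0,0,0,0,0],[0,0,0,0,0,0,0],[0,0,0,0,0,0,0],[0,0,0,0,0,0,0]]}}

```text
time_s: 7.22
ee_pos: [0.5575, 0.0984, 0.0846]
tcp_rot: [0.84, -3.027, -0.0]
wrist_force: [0.8, 0.7, -1.5]
grip_width: 0.0138
grasp_force: 30.0
```

```bash
python3 look.py b3; python3 -c "
import cv2,numpy as np
a=cv2.imread('pics/b3_top.png')[105:225,95:215];b=cv2.imread('pics/b3_scene.png')[110:230,265:385]
cv2.imwrite('pics/b3c.png',cv2.resize(np.hstack([a,b]),None,fx=3.3,fy=3.3,interpolation=2))"
```

```text
[0.55751545 0.09842217 0.08458378] [ 0.79283111  0.74308842 -1.53446159] 0.013786067793511025 yaw -2.6004233306298263
top [[142, 161, 29, 31, 351]]
((156.29296875, 174.95249938964844), (19.400983810424805, 27.00808334350586), 143.53643798828125) cup [0.64497738 0.15219677 0.11698378]
grip->cup 0.10267082040387691 0.5512558135507409
cup in chute [-0.03286041  0.00169004]
scene [[281, 168, 49, 25, 579]]
```

View pics/b3c.png

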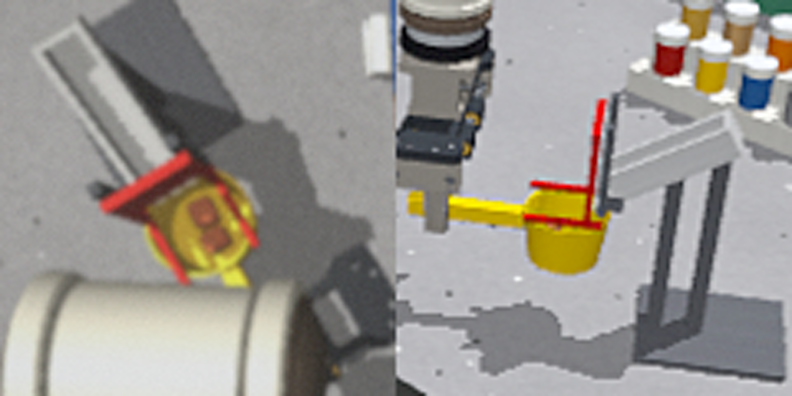

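Both rocks are in the cup (crop (203,210) and (215,237)) and the gate is raised. Next: lower gently, back away, then look before setting down.

Emit:
{"fn": "apply_moves", "kwargs": {"steps": [[0,0,0,6,0,0,0],[0,0,0,16,0,0,0],[0,0,0,28,0,0,0],[0,0,0,38,0,0,0],[0,0,0,46,0,0,0],[0,0,0,48,0,0,0],[0,8,0,48,0,0,0],[0,22,0,48,0,0,0],[0,42,0,48,0,0,0],[0,64,0,48,0,0,0],[0,86,0,48,0,0,0],[0,108,0,48,0,0,0]]}}

```text
time_s: 8.82
ee_pos: [0.4644, 0.0422, 0.0371]
tcp_rot: [-0.84, 3.026, -0.001]
wrist_force: [-0.7, -0.5, -0.5]
grip_width: 0.0137
grasp_force: 30.0
```

Emit:
{"fn": "apply_moves", "kwargs": {"steps": [[0,22,0,0,0,0,0],[0,42,0,2,0,0,0],[0,58,0,8,0,0,0],[0,66,0,13,0,0,0],[0,68,0,16,0,0,0],[0,68,0,18,0,0,0],[0,68,0,19,0,0,0],[0,68,0,20,0,0,0],[0,68,0,20,0,0,0]]}}

```text
time_s: 9.95
ee_pos: [0.4068, 0.0078, 0.0166]
tcp_rot: [0.84, -3.027, 0.0]
wrist_force: [0.0, 0.5, -0.5]
grip_width: 0.0134
grasp_force: 30.0
```

Emit:
{"fn": "apply_moves", "kwargs": {"steps": [[0,0,0,0.5,0,0,0],[0,0,0,1,0,0,0],[0,0,0,1.2,0,0,0],[0,0,0,1.2,0,0,0]]}}

```text
time_s: 10.45
ee_pos: [0.4067, 0.0077, 0.0155]
tcp_rot: [0.84, -3.027, 0.0]
wrist_force: [-2.2, -1.4, 0.7]
grip_width: 0.0135
grasp_force: 30.0
```

Emit:
{"fn": "apply_moves", "kwargs": {"steps": [[25,0,0,0,0,0,0],[40,0,0,0,0,0,0],[60,0,0,0,0,0,0],[60,0,0,0,0,0,0],[60,0,0,0,0,0,0],[60,0,0,-20,0,0,0],[60,0,0,-60,0,0,0],[60,0,0,-110,0,0,0],[60,0,60,-160,0,0,0],[60,0,120,-160,0,0,0],[60,0,180,-160,0,0,0],[60,0,180,-160,0,0,0]]}}

```text
time_s: 11.95
ee_pos: [0.3122, 0.1644, 0.1755]
tcp_rot: [-0.849, 3.024, 0.001]
wrist_force: [-1.0, -0.4, -1.0]
grip_width: 0.0599
grasp_force: 0.0
```

```bash
python3 look.py b4; python3 -c "
import cv2,numpy as np
a=cv2.imread('pics/b4_top.png')[105:305,95:295];b=cv2.imread('pics/b4_scene.png')[100:300,190:390]
cv2.imwrite('pics/b4c.png',cv2.resize(np.hstack([a,b]),None,fx=1.98,fy=1.98,interpolation=2))"
```

```text
[0.3121665  0.16441997 0.17548116] [-0.96763201 -0.42604429 -1.0477431 ] 0.059940599277417635 yaw 3.689014524085599
top [[184, 222, 48, 65, 838]]
((198.79595947265625, 236.72232055664062), (29.085824966430664, 30.376638412475586), 116.507568359375) cup [0.51359597 0.04520247 0.20788116]
grip->cup 0.234065470943995 -0.5344106695591441
cup in chute [-0.20060511 -0.02219654]
scene [[213, 178, 56, 26, 705]]
```

View pics/b4c.png

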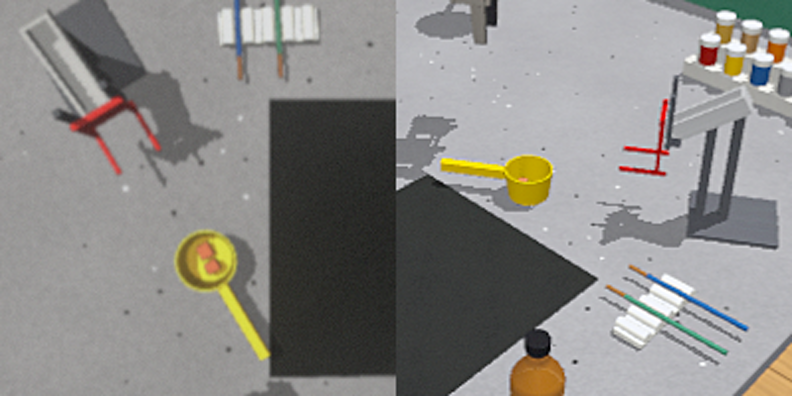

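The scoop stands upright on the desk (crop (207,260)) with both rocks in it. It is about 0.2 m from the lip, the gate is shut and the gripper is clear.

```bash
python3 -c "
from bench import manip
print(manip.job_done())"
```

```text
the job is handed in; nothing more can be done
None
```

The job is handed in: the yellow scoop caught both rocks with none spilled, and now stands upright on the desk about 0.2 m from the chute's lip, released and with the gripper clear.

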